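Push a tube rack up the lane ramp and seat it behind the lip

ROBOT

A 6-joint arm with a two-finger parallel gripper is mounted at the origin on the work surface; the furniture and walls round the work are solid. World frame = base frame: x ahead of the robot, y to its left, z up, the work surface at z = 0. Lengths are in m, angles in rad, forces in N, time in s.
With the tool pointing down it reaches from about 0.275 to 0.775 m from the base axis. Payload 14.6 kg.
Tool frame: the origin (TCP) lies on the centre line of the jaws, within the pads' length; the fingertips stand 17 mm ahead of it and the grasp point (between the pads) lies 2 mm behind it; z points along the fingers, y is the line along which they close (so a half turn about z gives the same grasp; the last joint's range is limited). The gripper opens to 85 mm and grips with 20 to 120 N. Pads are 22 mm wide; open, the fingers measure 114 mm over their backs; the gripper's body (76 mm by 85 mm) begins 54 mm behind the grasp point. The pads swing forward as they close: fully open they stand 13 mm farther back than shut.
Start: joints at [-1.403, 0.263, -0.048, 1.259, 0, 1.415], TCP at [0.167, -0.498, 0.248] pointing down, gripper open.
Joint ranges: [-2.65, 2.65], [-0.89, 1.7], [-1.18, 1.37], [-2.13, 2.11], [-1.35, 1.29], [-3.14, 3.14]. Speed limits (rad/s): [1.89, 1.89, 2.57, 2.79, 3.14, 3.14].

INTERFACE

Orientations are given as [roll, pitch, yaw] about the fixed x, y, z axes, in that order (R = Rz(yaw) Ry(pitch) Rx(roll)).
In Python, from workcell import bot gives the robot as it stands. The module is installed in compiled form; this text tells all that it offers. Calls block until the motion is done:
- bot.reach(position, orientation): joint-space move of the TCP to a pose.
- bot.movel(position, vel=0.15, rot=None, stop_force=None): straight line of the TCP; rot=None keeps the orientation; vel is the mean speed in m/s. With stop_force (N) it stops when the force on the tool has changed by that much, and returns True; else False.
- bot.move_joints(angles): joint-space move.
- bot.move_gripper(opening, grip_force=None): finger opening in m; grip_force is the grip in N (None keeps the last); returns when the fingers have stopped.
- bot.hold(seconds).
- bot.ik(position, orientation): joint angles nearest the present ones, or None.
- bot.get_image(name): name is "scene" or "top"; returns a dict with "img" (420x560x3 uint8, red, green, blue), "depth" (420x560 float32, m along the optical axis (not along the pixel's ray), 0 where there is no reading), "fx", "fy", "cx", "cy" (pixels), "origin" and "orientation" of the camera in the world. Camera axes: x right, y down, z forward; pixel columns grow to the right and rows downward; lengths in m; the calibration is good to about 2 mm. A picture is of the moment at which its call begins.
A pose or a line that the arm cannot do raises bot.IKError and nothing moves.
- bot.sign_off(): hands the job in; it is judged then, once.
Readings, each from a call of its own:
- bot.read_t(): time.
- bot.read_joints(): joint angles.
- bot.read_qd(): joint speeds.
- bot.read_effort(): joint torques, N m.
- bot.read_ee_pos(): TCP position.
- bot.read_tcp_rot(): TCP orientation.
- bot.read_wrist_force(): force on the tool from outside, world axes, zero at the start.
- bot.read_wrist_torque(): the same for the moment, N m.
- bot.read_opening(): finger opening in m.
- bot.read_gripper_force(): force on a finger pad.
Only numpy, scipy, OpenCV 4.12 (cv2) and the standard library are available. Lean on these libraries where they do the work, as an engineer would, in place of code of your own. Each camera call takes 0.05 s, during which the arm holds its last target. There are 200 camera calls.

TASK

Push the red tube rack from behind up the ramp of the tilted lane, without gripping or lifting it, until its rear edge drops behind the lip at the top of the ramp. Then push it on until it meets the sprung end pad and hold it pressed there for half a second with about 12 N, never pushing it harder than 20 N. Leave it standing on the deck behind the lip, and do not disturb the bottle or the loose grey rack.

Things in the scene. Friction and masses are not known exactly. Their poses are not given: they have to be found in the camera images.
- stand: Fixed tilted lane, white ramp then metal deck. Origin on the bench under the lip's top edge, on the middle line; z up; the way up the ramp is its -y axis (away to the robot's right and towards it). Slope 10 degrees throughout: the ramp rises from bench level at y = +0.085 m to the lip at y = 0, 15 mm above the bench.
- lip (a point): Middle of the lip's top edge (a yellow line marks it), 15 mm above the bench. Behind it, towards the stand's -y, the surface steps down 8 mm, square to the slope, to the metal deck, which goes on up at the same slope for 149 mm. Guide rails both sides, 31 mm apart inside, stand 12 mm above the ramp and 20 mm above the deck. Axes as the stand's.
- mouth (a point): Middle of the flared mouth at the ramp's foot, on the bench, 90 mm before the lip. The flares, 22 mm high, are about 60 mm apart at their ends, 98 mm before the lip, and narrow to 31 mm over 48 mm. Beyond the deck stands a dark bracket with a rubber-faced pad 30 mm wide, 28 to 58 mm above the deck: it stops the front end of the rack. Axes as the stand's.
- rack_center (a point): Centre of the red tube rack (five empty holes), 29 mm above its underside: 24 (x) by 129 (y) by 58 mm high, 0.24 to 0.39 kg. It starts on the bench at the ramp's mouth, up to 0.12 rad askew and 6 mm to a side of the lane's middle line. Its +y end, a flat upright face, is the rear. Sliding it takes 1 to 4 N; it may tip if pushed by its top edge.
- rack_rear (a point): Middle of the red rack's rear lower edge, 64.5 mm from its centre along its +y. Dropped behind the lip: stand y below 0, 5 to 12 mm above the bench; still on the lip: 14 mm or more. Friction at the pushing finger can hold the edge up: ease off and it drops. The end pad, set 4 to 20 mm past that point (unmeasured, new each time), yields 1 mm per 3 N for 8 mm, then is solid.
- red_rack: The same red rack; origin at the middle of its underside, axes as above.
- bottle: White plastic squeeze bottle, 41 mm across, 108 mm high, standing loose between robot and lane. Origin under its middle.
- loose_rack: Loose empty grey tube rack, 24 x 129 x 58 mm, long along its y, standing on the far side of the lane. Origin under its middle.

How it is judged:
By the outcome, as a careful person would: the job done as asked, in the order asked, and still so for the second after the job is handed in, with the robot touching nothing.
It also fails if it takes over 72 s, if anything falls off the work surface, if the arm or the gripper's body presses on something with over 40 N, if the wrist force passes 120 N, or if a joint passes its speed limit or range.

## Working session

There is one attempt and no reset: what is moved stays moved. The work goes in short steps, each a Python script; the robot and the scene stay as the last script left them, time stands still between calls to the robot, and variables do not carry over. Pictures are saved under pics/ and viewed, at most 10 in all, crops included, and the job is handed in when it is done.

```bash
mkdir -p pics && python3 - <<'E'
from workcell import bot
import cv2,numpy as np
for n in("scene","top"):
    d=bot.get_image(n); cv2.imwrite(f"pics/{n}0.png",d["img"][:,:,::-1])
    np.savez(f"{n}0.npz",**d)
    print(n,d["fx"],d["cx"],d["cy"],d["origin"],d["orientation"])
print(bot.read_t(),bot.read_wrist_force(),bot.read_tcp_rot())
E
```

```text
scene 385.636636363494 278.2302436537162 208.8572455786922 [ 0.16046034 -0.98910328  0.47635634] [-2.07074071 -0.00519788 -0.43664116]
top 453.02360708111274 281.89357757662185 208.76253715459714 [ 0.3965024  -0.30229772  0.9112156 ] [-3.06440761 -0.04205102 -1.57326975]
0.1 [ 0.48388021  0.41114155 -0.04582699] [-3.14067155e+00 -1.35754421e-04  3.22766170e-01]
```

View pics/scene0.png

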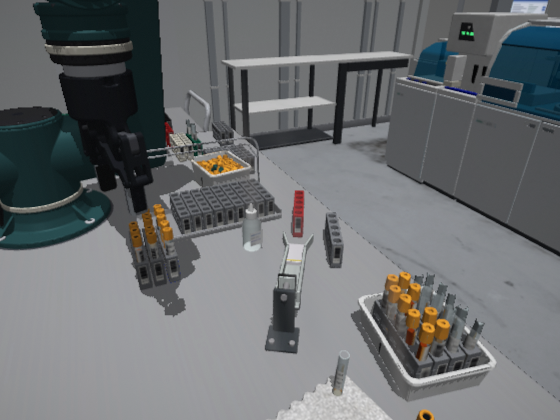

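View pics/top0.png

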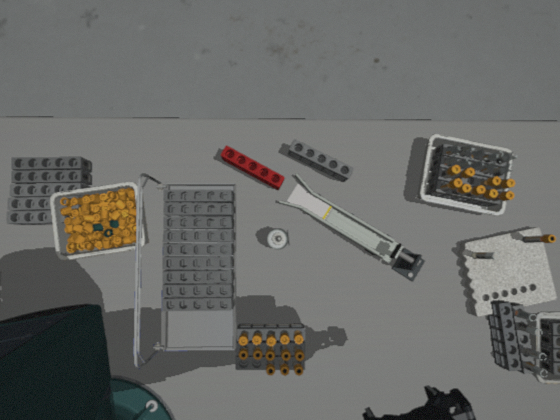

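The top view shows the red rack at about (252,167), the lip's yellow line at (327,212), the pad bracket at (403,258), the bottle at (278,238) and the grey rack at (316,159). I'll enlarge the lane area to read it more closely.

```bash
cat > h.py <<'E'
import numpy as np, cv2
from scipy.spatial.transform import Rotation as R
def ray(d,u,v):
    return R.from_euler('xyz',d["orientation"]).apply([(u-d["cx"])/d["fx"],(v-d["cy"])/d["fy"],1.])
def at_z(d,u,v,z):
    r=ray(d,u,v); return d["origin"]+r*(z-d["origin"][2])/r[2]
def cloud(d):
    v,u=np.mgrid[:420,:560]; Z=d["depth"]
    P=np.stack([(u-d["cx"])/d["fx"]*Z,(v-d["cy"])/d["fy"]*Z,Z],-1)
    return R.from_euler('xyz',d["orientation"]).apply(P.reshape(-1,3)).reshape(420,560,3)+d["origin"]
def redmask(img):
    h=cv2.cvtColor(img,cv2.COLOR_RGB2HSV); return ((h[...,0]<8)|(h[...,0]>172))&(h[...,1]>150)&(h[...,2]>60)
E
python3 - <<'E'
from h import *
d=dict(np.load("top0.npz")); im=d["img"][:,:,::-1]
cv2.imwrite("pics/c1.png",cv2.resize(im[130:290,210:430],(0,0),fx=3.6,fy=3.6,interpolation=cv2.INTER_CUBIC))
P=cloud(d)
m=redmask(d["img"]); m[:120]=0;m[220:]=0;m[:,:200]=0;m[:,300:]=0
q=P[m]; print(len(q),np.percentile(q[:,2],[5,50,95]))
t=q[(q[:,2]>.05)&(q[:,2]<.065)]
print(cv2.minAreaRect((t[:,:2]*1000).astype(np.float32)))
y=cv2.inRange(cv2.cvtColor(d["img"],cv2.COLOR_RGB2HSV),(20,100,120),(35,255,255))>0
y[:195]=0;y[230:]=0;y[:,:310]=0;y[:,345:]=0
v,u=np.nonzero(y); print(len(u),u.mean(),v.mean(),P[y].mean(0))
for a in [(u.min(),v[u.argmin()]),(u.max(),v[u.argmax()])]: print(a)
E
```

```text
874 [0.01243838 0.05623248 0.06034931]
((543.61279296875, -281.66094970703125), (126.779052734375, 22.31043815612793), 61.32014083862305)
27 326.81481481481484 211.92592592592592 [ 0.45956739 -0.42985425  0.01450304]
(np.int64(323), np.int64(217))
(np.int64(331), np.int64(206))
```

View pics/c1.png

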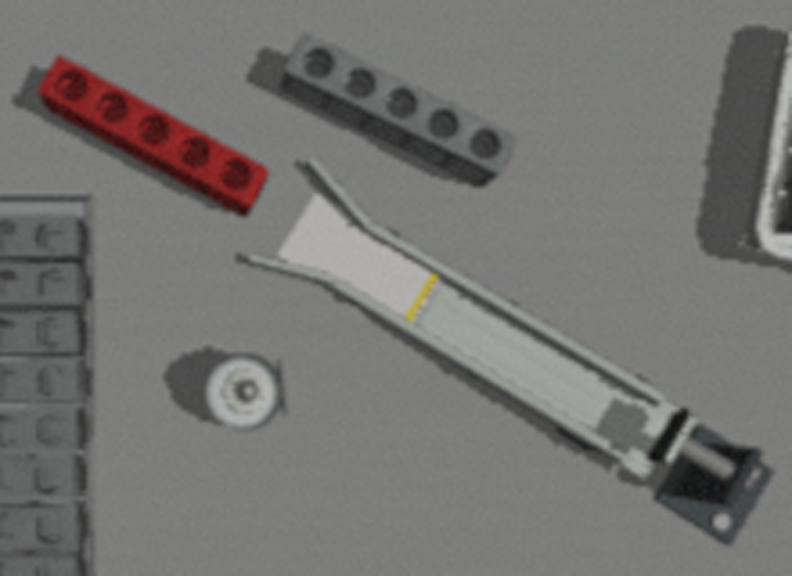

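The crop shows the lip line's ends at (437,277) and (409,319), the ramp foot corners at (318,195) and (280,252), and the flare tips at (305,160) and (240,258). The rack lies just before the mouth. I'll fit the lane's axis next.

```bash
python3 - <<'E'
from h import *
d=dict(np.load("top0.npz")); P=cloud(d)
f=lambda u,v,z: at_z(d,210+(u+.5)/3.6-.5,130+(v+.5)/3.6-.5,z)
lip=f(423,298,.015); foot=f(299,223.5,0); fl=(f(305,160,.022)+f(240,258,.022))/2
print("lip",lip,"foot",foot,"flare",fl)
for a,b in((foot,lip),(fl,lip)): e=lip-a; print(np.hypot(*e[:2]),np.arctan2(e[1],e[0]))
# cloud: rails
th=np.arctan2(*(lip-foot)[1::-1])
for it in range(3):
    a=np.array([np.cos(th),np.sin(th)]); n=np.array([-a[1],a[0]])
    rel=P[...,:2]-lip[:2]; s=rel@a; w=rel@n
    h=P[...,2]-(.015+s*np.tan(np.radians(10)))
    k=(s>-.03)&(s<.13)&(abs(w)<.03)&(h>.005)&(h<.02)
    A=k&(w>0);B=k&(w<0)
    pa=np.polyfit(s[A],w[A],1);pb=np.polyfit(s[B],w[B],1)
    print(A.sum(),B.sum(),pa,pb,th)
    th+=np.arctan((pa[0]+pb[0])/2)
k=(s>-.08)&(s<-.01)&(abs(w)<.01); print("ramp h",np.median(h[k]), "deck h",np.median(h[(s>.02)&(s<.1)&(abs(w)<.01)]))
kb=(s>.12)&(s<.23)&(abs(w)<.012)&(h>.02); print("bracket s",np.percentile(s[kb],[1,5,50,95]),np.median(h[kb]))
# rack in lane coords
q=np.array([.5436,-.28166])-lip[:2]; print("rack s,w",q@a,q@n,"angle",np.radians(61.32-90)-0, "th",th)
print("bottle",f(242,390,.108))
E
```

```text
lip [ 0.45854775 -0.43041963  0.015     ] foot [ 0.50160506 -0.36281222  0.        ] flare [ 0.50713402 -0.34685337  0.022     ]
0.0801541921892755 -2.1378878328061015
0.09666408639765765 -2.0974346333132234
292 283 [0.00704    0.01741952] [ 0.00474931 -0.01934907] -2.1378878328061015
292 283 [0.00115558 0.01741857] [-0.00113538 -0.01934937] -2.131993246100395
292 283 [0.0011455  0.01741857] [-0.00114546 -0.01934937] -2.131983147751378
ramp h -0.00023526274490361446 deck h -0.00831105499096063
bracket s [0.13464054 0.13548783 0.16155888 0.17993935] 0.04050879408163208
rack s,w -0.17120756210599877 -0.007161303378905738 angle -0.5005604294719737 th -2.1319831304515344
bottle [ 0.40672443 -0.32720258  0.108     ]
```

```bash
cat >> h.py <<'E'
TH=-2.132; A=np.array([np.cos(TH),np.sin(TH)]); N=np.array([-A[1],A[0]])
LIP=np.array([.45855,-.43042])-.001*N
BETA=np.radians(13)
def pose(s,w,z,dy=0.,sx=1,tip=.017):
    """TCP pose putting the lower front edge of the shut fingers at lane (s,w), height z; dy = heading off the lane"""
    h=TH+dy; a=np.array([np.cos(h),np.sin(h),0]); up=np.array([0,0,1.])
    zc=-np.cos(BETA)*up+np.sin(BETA)*a; f=np.cos(BETA)*a+np.sin(BETA)*up
    xc=sx*f; M=np.stack([xc,np.cross(zc,xc),zc],1)
    p=np.r_[LIP+s*A+w*N,z]-tip*zc-.011*f
    return p,R.from_matrix(M).as_euler('xyz')
def lane(p,rot,tip=.017,sx=1):
    M=R.from_euler('xyz',rot).as_matrix(); c=np.asarray(p)+tip*M[:,2]+.011*sx*M[:,0]
    r=c[:2]-LIP; return r@A,r@N,c[2]
E
python3 - <<'E'
from h import *
from workcell import bot
for sx in(1,-1):
    for s,w,z,dy in((-.27,-.012,.2,.06),(-.27,-.012,.03,.06),(-.05,0,.03,0),(.03,0,.04,0)):
        q=bot.ik(*pose(s,w,z,dy,sx)); print(sx,s,z,None if q is None else np.round(q,2))
d=dict(np.load("top0.npz")); P=cloud(d); b=LIP-.30*A; b=LIP+A*-.30
r=np.hypot(*(P[...,:2]-b).transpose(2,0,1)); 
for rr in(.05,.1,.15,.2): print(rr,P[...,2][(r<rr)&(d["depth"]>0)].max())
print(b, lane(*pose(-.1,.01,.03,.05)))
E
```

```text
1 -0.27 0.2 [-0.33  0.49  0.19  1.32 -0.22 -1.4 ]
1 -0.27 0.03 [-0.33  0.59 -0.1   0.92 -0.22 -1.4 ]
1 -0.05 0.03 [-0.69  0.54 -0.2   0.8  -0.23 -1.7 ]
1 0.03 0.04 [-0.81  0.53 -0.19  0.79 -0.22 -1.83]
-1 -0.27 0.2 [-0.33  0.49  0.19  1.32 -0.22  1.75]
-1 -0.27 0.03 [-0.33  0.59 -0.1   0.92 -0.22  1.75]
-1 -0.05 0.03 [-0.69  0.54 -0.2   0.8  -0.23  1.44]
-1 0.03 0.04 [-0.81  0.53 -0.19  0.79 -0.22  1.31]
0.05 0.00602507943033237
0.1 0.06224740858583211
0.15 0.17012405614015513
0.2 0.17428200154841444
[ 0.61736507 -0.17590326] (np.float64(-0.09999999999999995), np.float64(0.010000000000000004), np.float64(0.029999999999999995))
```

```bash
sed -i 's/sx=1/sx=-1/g' h.py && python3 - <<'E'
from h import *
from workcell import bot
bot.move_gripper(0.0,40); print(bot.read_t(),bot.read_opening())
bot.reach(*pose(-.275,-.012,.2,.06)); print(bot.read_t(),bot.read_wrist_force())
p,r=pose(-.275,-.012,.03,.06)
bot.movel(p,vel=.12,stop_force=8)
print(bot.read_t(),bot.read_ee_pos()-p,bot.read_wrist_force())
p,r=pose(-.275,-.012,-.006,.06)
print(bot.movel(p,vel=.02,stop_force=3)); e=bot.read_ee_pos(); print(bot.read_t(),e,lane(e,bot.read_tcp_rot()),bot.read_wrist_force())
p,r=pose(-.275,-.012,.027,.06); bot.movel(p,vel=.1); print(bot.read_t(),bot.read_wrist_force())
for n in("scene","top"):
    d=bot.get_image(n); np.savez(n+"1.npz",**d)
    im=d["img"][:,:,::-1]; c=im[170:270,230:370] if n=="scene" else im[100:230,170:350]
    cv2.imwrite(f"pics/{n}1.png",cv2.resize(c,(0,0),fx=4.4,fy=4.4,interpolation=cv2.INTER_CUBIC))
E
```

```text
0.8667 -0.0002506639188619279
2.8167 [-0.51026172  0.37401431  0.22081571]
4.3833 [ 3.52893467e-04 -9.66408062e-05  6.26390082e-04] [ 0.18340107  0.09525526 -0.18801606]
True
5.6 [ 0.60086291 -0.17794773  0.01810142] (np.float64(-0.2749665113109635), np.float64(-0.012008384266991719), np.float64(0.00401585656975967)) [-0.49639927  0.52174305  7.61067023]
5.9833 [0.73033851 0.26470014 0.17864236]
```

View pics/top1.png

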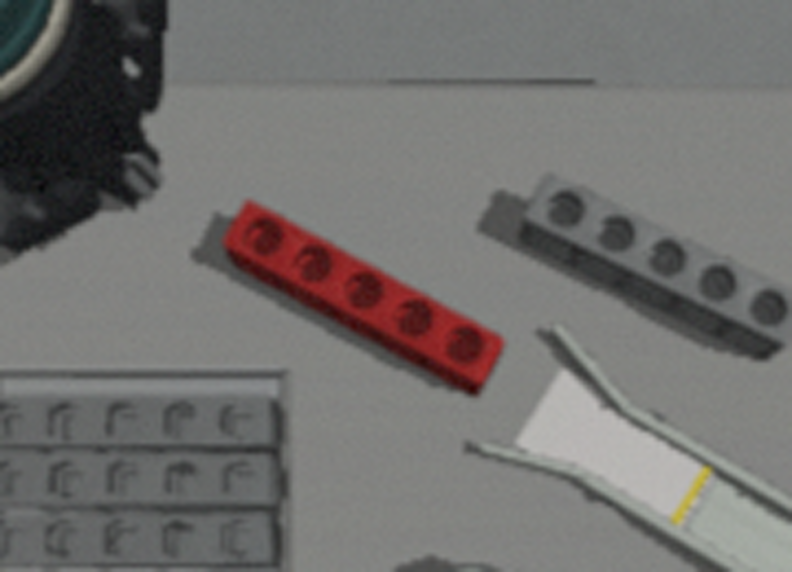

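View pics/scene1.png

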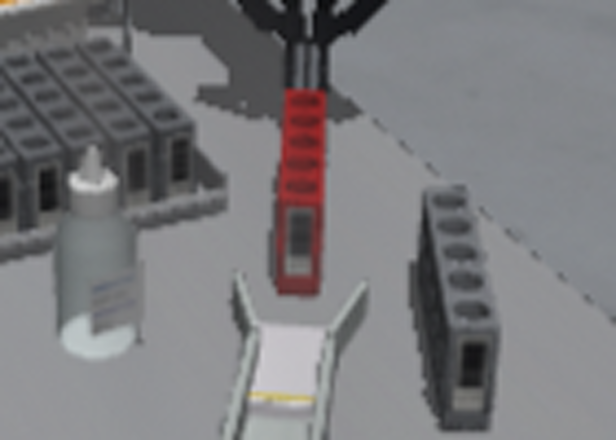

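The fingers stand squarely behind the red rack: in the scene crop the finger stem is at (307,65) and the rack's top at (303,140). The other items haven't moved. I'll touch the rear face, then push in segments.

```bash
cat >> h.py <<'E'
def go(bot,s,w,z,dy=0.,vel=.04,stop=None):
    p,r=pose(s,w,z,dy); hit=bot.movel(p,vel=vel,rot=r,stop_force=stop)
    f=np.array(bot.read_wrist_force()); l=lane(bot.read_ee_pos(),bot.read_tcp_rot())
    print(f"t{bot.read_t():.2f} hit{hit} s{l[0]*1e3:.1f} w{l[1]*1e3:.1f} z{l[2]*1e3:.1f} F along {-f[:2]@A:.1f} side {-f[:2]@N:.1f} up {f[2]:.1f}",flush=True)
    return hit,-f[:2]@A
def rack(d):
    P=cloud(d); m=redmask(d["img"]); q=P[m]
    r=q[:,:2]-LIP; s=r@A; w=r@N; k=(abs(w)<.04)&(s>-.3)&(s<.2); s,w,z=s[k],w[k],q[k,2]
    zt=np.percentile(z,90); t=z>zt-.02
    c,sz,a=cv2.minAreaRect(np.float32(np.c_[s,w][t]*1e3))
    pz=np.polyfit(s[t],z[t],1)
    print("rack c",np.round(c,1),"size",np.round(sz,1),"ang",round(a,1),"pitch deg %.1f"%np.degrees(np.arctan(pz[0])),"top z at s %.1f: %.1f"%(c[0],1e3*np.polyval(pz,c[0]/1e3)))
E
python3 - <<'E'
from h import *
from workcell import bot
rack(dict(np.load("top1.npz")))
h,_=go(bot,-.215,-.010,.027,.06,vel=.02,stop=1.5)
s0=lane(bot.read_ee_pos(),bot.read_tcp_rot())[0]
for i in range(1,4):
    k=i/3
    h,_=go(bot,s0+k*(-.175-s0),-.010*(1-k),.027,.06*(1-k),stop=10)
    if h: break
rack(bot.get_image("top"))
E
```

```text
rack c [-170.9   -6. ] size [126.1  22.1] ang 3.6 pitch deg 0.2 top z at s -170.9: 56.6
t7.99 hitTrue s-233.3 w-10.8 z26.7 F along -0.4 side -1.0 up 0.4
t8.65 hitFalse s-213.6 w-6.7 z27.0 F along 0.6 side 0.0 up 0.0
t9.29 hitFalse s-194.0 w-3.3 z27.0 F along -0.8 side -0.3 up 0.0
t9.93 hitFalse s-174.6 w-0.0 z27.0 F along 0.5 side -0.1 up -0.2
rack c [-112.2    1.4] size [ 22.6 127. ] ang 89.9 pitch deg 2.8 top z at s -112.2: 59.4
```

```bash
python3 - <<'E'
from h import *
from workcell import bot
for s in(-.14,-.105,-.075,-.045,-.03,-.012):
    z=max(.027,.035+s*np.tan(np.radians(10)))
    h,_=go(bot,s,0,z,stop=10)
    if h: break
d=bot.get_image("top"); rack(d)
d=bot.get_image("scene"); cv2.imwrite("pics/s2.png",cv2.resize(d["img"][200:330,220:360,::-1],(0,0),fx=4.4,fy=4.4,interpolation=cv2.INTER_CUBIC))
E
```

```text
t11.01 hitFalse s-139.9 w0.0 z27.1 F along -1.2 side -0.4 up 0.2
t12.03 hitFalse s-104.9 w0.0 z27.0 F along -0.6 side -0.8 up 0.2
t12.93 hitFalse s-74.5 w0.3 z27.3 F along 5.1 side -1.2 up 3.1
t13.83 hitFalse s-44.2 w-0.2 z27.1 F along -0.1 side -0.0 up -0.5
t14.37 hitFalse s-29.6 w0.0 z29.8 F along -0.2 side -0.5 up -0.4
t14.97 hitFalse s-11.7 w0.1 z33.1 F along -0.7 side -0.1 up -0.8
rack c [53.   2.2] size [113.4  22.9] ang 0.7 pitch deg 5.2 top z at s 53.0: 77.1
```

View pics/s2.png

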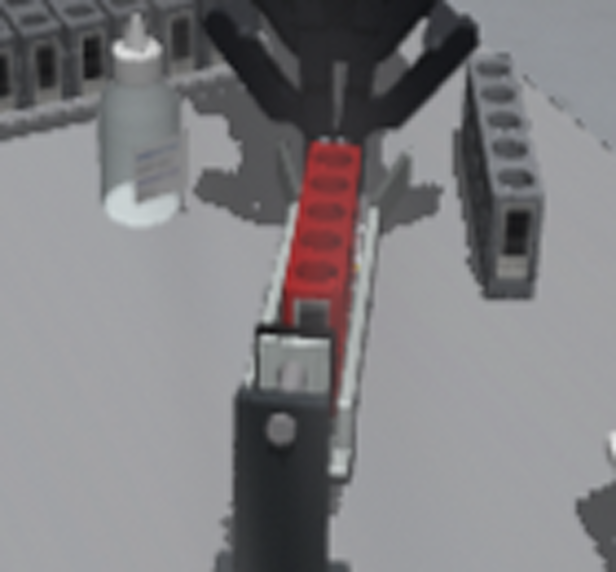

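The rack is in the lane (top at (325,215) in the crop), nose over the lip and running to the left of the rails. The bottle and grey rack are untouched. Next I'll inch over the lip, easing off to let the rear drop.

```bash
python3 - <<'E'
from h import *
from workcell import bot
for s in(-.004,-.002,0,.002,.004):
    h,_=go(bot,s,0,.035,vel=.02,stop=7)
    go(bot,s-.004,0,.035,vel=.03)
    rack(bot.get_image("top"))
    if h: break
d=bot.get_image("scene"); cv2.imwrite("pics/s3.png",cv2.resize(d["img"][200:330,220:360,::-1],(0,0),fx=4.4,fy=4.4))
E
```

```text
t15.64 hitFalse s-3.8 w-0.0 z35.0 F along -0.4 side -0.3 up 0.0
t15.93 hitFalse s-8.2 w0.1 z35.1 F along 0.2 side 0.3 up 0.5
rack c [60.5  2.3] size [114.3  23. ] ang 0.7 pitch deg 5.5 top z at s 60.5: 78.6
t16.43 hitFalse s-2.0 w0.1 z35.1 F along 4.1 side -0.9 up 1.8
t16.71 hitFalse s-6.0 w-0.0 z34.9 F along 0.4 side -0.3 up 0.7
rack c [63.3  2.3] size [111.5  23.1] ang 1.0 pitch deg 5.4 top z at s 63.3: 78.9
t17.13 hitTrue s-0.1 w-0.1 z34.7 F along 0.9 side 0.5 up -0.7
t17.41 hitFalse s-4.1 w-0.1 z34.9 F along 0.2 side -0.4 up 0.0
rack c [65.8  2.3] size [109.7  22.7] ang 1.2 pitch deg 5.5 top z at s 65.8: 79.1
```

```bash
python3 - <<'E'
from h import *
from workcell import bot
for s in(.0015,.003,.0045,.006):
    h,f=go(bot,s,0,.035,vel=.012,stop=7)
    go(bot,s-.004,0,.035,vel=.03)
    d=bot.get_image("top"); rack(d)
    if h: break
d=bot.get_image("scene"); cv2.imwrite("pics/s3.png",cv2.resize(d["img"][200:330,220:360,::-1],(0,0),fx=4.4,fy=4.4))
E
```

```text
t18.12 hitFalse s1.3 w0.0 z35.0 F along 4.3 side -0.0 up 1.3
t18.40 hitFalse s-2.5 w-0.0 z35.0 F along 0.4 side 0.1 up -0.5
rack c [68.6  2.5] size [108.2  22.6] ang 0.8 pitch deg 5.4 top z at s 68.6: 79.4
t19.06 hitFalse s3.0 w-0.1 z34.9 F along 2.6 side 0.7 up -1.9
t19.34 hitFalse s-1.1 w0.2 z35.2 F along -0.6 side -0.6 up -0.3
rack c [69.7  2.1] size [104.3  22.7] ang 1.2 pitch deg 9.1 top z at s 69.7: 76.7
t19.76 hitTrue s2.3 w-0.2 z34.7 F along -0.5 side 0.3 up 0.1
t20.01 hitFalse s0.4 w-0.1 z34.9 F along -0.9 side -0.9 up 0.6
rack c [71.9  2.7] size [101.8  22.7] ang 0.8 pitch deg 8.6 top z at s 71.9: 77.0
```

View pics/s3.png

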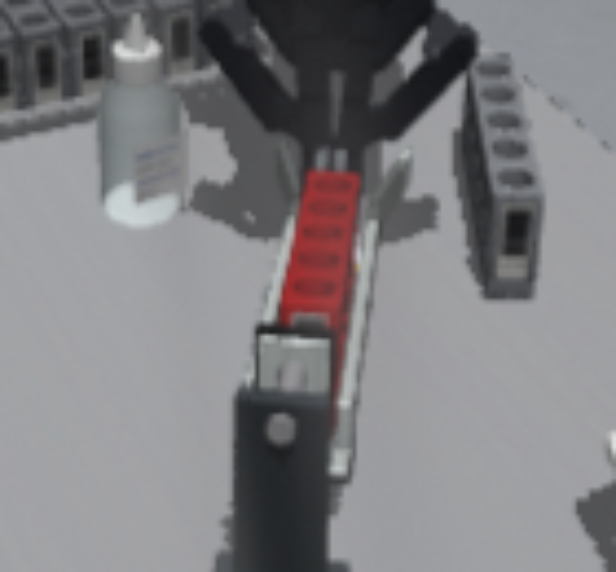

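The rear has dropped: pitch went from 5.4° to about 9°, and the rack's top at (330,185) is lower. I'll move on to the pad in small force-checked steps.

```bash
python3 - <<'E'
from h import *
from workcell import bot
C,S=np.cos(np.radians(10)),np.sin(np.radians(10)); U=np.r_[A*C,S]
def F(n=5):
    v=[]
    for _ in range(n): v.append(-np.array(bot.read_wrist_force())@U); bot.hold(.01)
    return np.mean(v)
s=-.003
def to(s,vel=.01,stop=None):
    return bot.movel(pose(s,0,.037+s*S/C)[0],vel=vel,stop_force=stop)
to(s,.03); bias=F(10); print("t",bot.read_t(),"bias",bias)
log=[]; f=0; hist=0
while s<.034 and bot.read_t()<50:
    s+=.0006 if f<6 else .0003
    to(s,.01,12); f=F(3)-bias; log.append((round(s*1e3,1),round(f,1)))
    if f>11.3: break
print(log,"t",bot.read_t())
if f>11:
    t0=bot.read_t(); h=[]
    while bot.read_t()-t0<1.1:
        f=F(5)-bias; h.append(round(f,1))
        if f>13: s-.0002; s-=.0002; to(s)
        elif f<11: s+=.0002; to(s)
    print("hold",h,bot.read_t()-t0,s)
    print("lane",lane(bot.read_ee_pos(),bot.read_tcp_rot()))
    rack(bot.get_image("top"))
E
```

```text
t 20.4667 bias -0.035957378562248496
[(-2.4, np.float64(0.1)), (-1.8, np.float64(0.0)), (-1.2, np.float64(-0.0)), (-0.6, np.float64(0.3)), (-0.0, np.float64(0.2)), (0.6, np.float64(-0.3)), (1.2, np.float64(0.0)), (1.8, np.float64(0.3)), (2.4, np.float64(3.0)), (3.0, np.float64(3.3)), (3.6, np.float64(3.0)), (4.2, np.float64(3.1)), (4.8, np.float64(2.5)), (5.4, np.float64(2.7)), (6.0, np.float64(2.0)), (6.6, np.float64(2.4)), (7.2, np.float64(2.4)), (7.8, np.float64(2.7)), (8.4, np.float64(2.4)), (9.0, np.float64(2.6)), (9.6, np.float64(3.0)), (10.2, np.float64(3.2)), (10.8, np.float64(2.6)), (11.4, np.float64(2.6)), (12.0, np.float64(2.1)), (12.6, np.float64(2.4)), (13.2, np.float64(3.0)), (13.8, np.float64(3.1)), (14.4, np.float64(4.3)), (15.0, np.float64(5.9)), (15.6, np.float64(7.1)), (15.9, np.float64(8.1)), (16.2, np.float64(9.3)), (16.5, np.float64(9.2)), (16.8, np.float64(10.6)), (17.1, np.float64(12.0))] t 30.3667
hold [np.float64(11.5), np.float64(11.4), np.float64(11.6), np.float64(11.3), np.float64(11.5), np.float64(11.4), np.float64(11.6), np.float64(11.7), np.float64(11.0), np.float64(11.8), np.float64(11.5), np.float64(11.4), np.float64(11.2), np.float64(11.8), np.float64(11.5), np.float64(11.2), np.float64(11.5), np.float64(11.8), np.float64(11.1), np.float64(11.1), np.float64(11.2), np.float64(10.9)] 1.166599999999999 0.017300000000000003
lane (np.float64(0.016138575585294863), np.float64(-1.9437762537387604e-05), np.float64(0.039811997370190574))
rack c [96.   2.9] size [83.6 22.8] ang 0.5 pitch deg 8.7 top z at s 96.0: 81.1
```

```bash
python3 - <<'E'
from h import *
from workcell import bot
C,S=np.cos(np.radians(10)),np.sin(np.radians(10)); U=np.r_[A*C,S]
def F(n=5):
    v=[]
    for _ in range(n): v.append(-np.array(bot.read_wrist_force())@U); bot.hold(.01)
    return np.mean(v)
s=.0173
def to(s,vel=.01): bot.movel(pose(s,0,.037+s*S/C)[0],vel=vel,stop_force=8)
f=F()
while f<12.4 and s<.019: s+=.0002; to(s); f=F()
h=[]
for _ in range(16): h.append(round(float(F()),1))
print(s,h)
to(s-.006,.01); to(s-.03,.05); print("released",F())
p=pose(s-.03,0,.16)[0]; bot.movel(p,vel=.12)
p=pose(-.25,0,.22)[0]; bot.movel(p,vel=.15)
print(bot.read_t())
d=bot.get_image("top"); rack(d)
cv2.imwrite("pics/t4.png",cv2.resize(d["img"][130:290,210:430,::-1],(0,0),fx=3.6,fy=3.6,interpolation=cv2.INTER_CUBIC))
d=bot.get_image("scene"); cv2.imwrite("pics/s4.png",cv2.resize(d["img"][200:330,220:360,::-1],(0,0),fx=4.4,fy=4.4,interpolation=cv2.INTER_CUBIC))
E
```

```text
0.017499999999999998 [12.3, 12.6, 12.8, 12.4, 12.4, 12.7, 12.6, 12.7, 12.9, 12.4, 12.8, 12.4, 12.6, 12.1, 12.4, 12.9]
released -0.4889793439756371
36.6083
rack c [73.1  2.3] size [126.5  22.5] ang 1.2 pitch deg 8.9 top z at s 73.1: 77.5
```

View pics/t4.png

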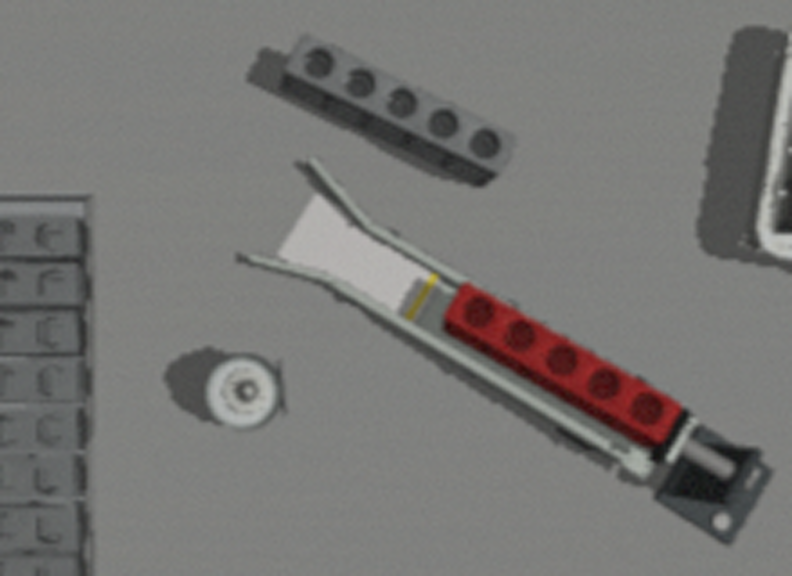

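View pics/s4.png

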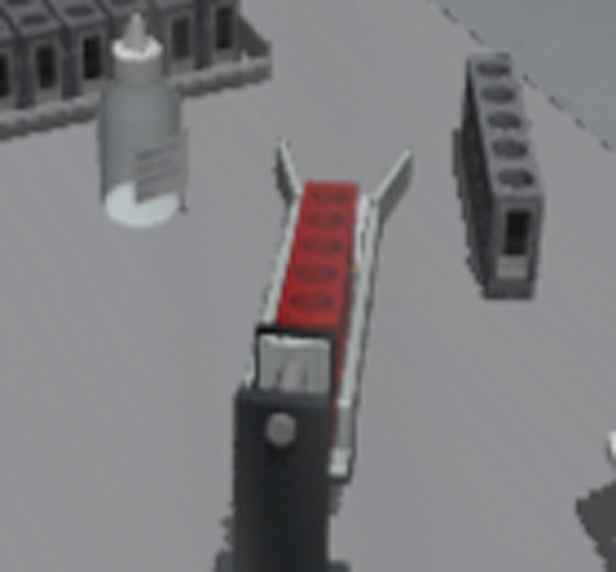

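The rack stands on the deck past the yellow line (rear at (455,305)) and up against the pad. The bottle (242,390) and grey rack (400,110) are where they started, and the robot is clear.

```bash
python3 -c "
from workcell import bot
print(bot.sign_off())"
```

```text
the job is handed in; nothing more can be done
None
```

The red rack was pushed over the lip, held against the end pad at about 11.5 N and then 12.5 N (over 0.5 s each), and left standing on the deck; the bottle and grey rack look unmoved in the pictures, and the job was handed in at about 37 s.

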